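# Lock a ground parallel into its cradle with the sprung keeper bar

## Task

Lock the ground steel parallel into its bench cradle: take the longer of the two sprung keeper bars by its two upright finger tabs, squeeze the tabs together so that its end pins draw in, set it down level on the ledges between the two cheeks of the cradle, and let go so that both pins spring out into the recesses in the cheeks. Leave the shorter bar where it lies.

Things in the scene. Friction and masses are not known exactly. Their poses are not given: they have to be found in the camera images.
- cradle: Fixed cradle; loose bright parallel, top 25 mm up, lies along its x. Foot 100x166 mm; origin: its centre, on the bench. Two grey cheeks, inner faces at y = +-49 mm, 64 wide, 12 thick, tops 58 mm up; in each at x = 0 a blind recess 26 wide, 33 to 49 mm up, 7 deep. Ledges for the bar, 29 mm up, y = +-28 to +-49 mm.
- keeper_long: Loose bar, 0.2 kg: housing 24 x 80 (along y) x 24 mm; origin: centre of its underside; z up. 8 mm pins at both ends, 12 mm up, tips at y = +-58 mm free, +-42 squeezed. Two black upright tabs, 22 mm wide, 26 to 66 mm up, outer faces at y = +-32 mm free, +-16 squeezed. Squeezing the tabs draws in both pins equally. A half turn makes no difference.
- squeeze (a joint): How far each tab and pin of the longer bar is pushed in, m: 0 free, 0.016 fully squeezed (hard stop), about 0.002 when locked in the cradle. The spring takes 1.5 N per tab at 0 and 5.5 N at the stop, and pushes tabs and pins out again when let go.
- keeper_short: The shorter bar, a bystander too short for this cradle: housing 48 mm long, 84 mm over its free pins; otherwise like the longer one, same tabs, origin and axes.
Not all that is in view belongs to the job. What is shaped like the keeper_long but orange is not meant.

How it is judged:
By the outcome, as a careful person would: the job done as asked, in the order asked, and still so for the second after the job is handed in, with the robot touching nothing.
It also fails if it takes over 40 s, if anything falls off the work surface, if the arm or the gripper's body presses on something with over 40 N, if the wrist force passes 120 N, or if a joint passes its speed limit or range.

## Robot

A 6-joint arm with a two-finger parallel gripper is mounted at the origin on a cart in front of the work surface, level with it; the furniture and walls round the work are solid. World frame = base frame: x ahead of the robot, y to its left, z up, the work surface at z = 0. Lengths are in m, angles in rad, forces in N, time in s.
With the tool pointing down it reaches from about 0.225 to 0.875 m from the base axis. Payload 3.4 kg.
Tool frame: the origin (TCP) lies midway between the tips of the shut fingers; the grasp point (between the pads) lies 19 mm behind it (manip.grip_point_offset is the distance from the TCP to the grasp point, in m); x points along the fingers, y is the direction in which the jaws open and shut, and the axes are right-handed (so a half turn about x gives the same grasp; the last joint's range is limited). The gripper opens to 85 mm and grips with 20 to 120 N. Pads are 22 mm wide; open, the fingers measure 114 mm over their backs; the gripper's body (76 mm by 85 mm) begins 54 mm behind the grasp point. The pads swing forward as they close: fully open they stand 13 mm farther back than shut.
Start: joints at [1.007, 0.276, 1.505, -0, 1.361, -0.121], TCP at [0.246, 0.52, 0.231] pointing down, gripper open.
Joint ranges: [-2.89, 2.89], [-0.75, 2.08], [0.22, 2.7], [-1.18, 4.32], [0.11, 2.71], [-2.7, 2.7]. Speed limits (rad/s): [2.57, 2.57, 3.14, 3.14, 3.14, 3.14].

## Interface

Orientations are given as a unit quaternion [w, x, y, z].
In Python, from rig import manip gives the robot as it stands.
- The arm moves only by the shell command python3 -m crank 'ROWS' [FORCE]. ROWS is a JSON object of lists of equal length, an entry for each row: "grip": the opening, from 0 (shut) to 1 (fully open); "slide": the shift along the world's x, y, z in cm, a list of three; "roll": the turn about the world's z in degrees. In form: {"grip": [grip, ...], "slide": [[dx, dy, dz], ...], "roll": [roll, ...]}. A call has 1 to 20 rows; each row is the pose to reach, as a shift and turn from the pose commanded when the call began; what a row does not reach only later rows make up. A row lasts 1/10 s, in which the tool goes at most 50 mm and 8.59 degrees, less where a joint would pass 70% of its speed; a pose out of reach is approached as far as the arm can. A call with a gripper value outside its range is refused whole. The fingers move at their own pace and stop on an object; FORCE is the grip in N (left out, the last holds). Time passes only in rows, so rows that repeat a pose let the fingers close. It gives the time, the measured TCP pose, the force and the opening at its end, in the units of the state.
- manip.get_state(): the state, without advancing time (a new reading comes with each control period).
- manip.get_image(name): name is "scene" or "top" or "wrist"; returns a dict with "frame" (400x640x3 uint8, red, green, blue), "K" (3x3 intrinsics, pixels), "R" (3x3) and "t" (3): a world point X has camera coordinates R X + t. Camera axes: x right, y down, z forward; pixel columns grow to the right and rows downward; lengths in m; the calibration is good to about 2 mm. A picture is of the moment at which its call begins. There is no depth.
- manip.sign_off(): hands the job in, once; it reports no verdict.
The state is a dict: "clock": time; "qpos": joint angles; "qd": joint speeds; "effort": joint torques, N m; "position": TCP position; "ee_rot": TCP orientation; "contact_force": force on the tool from outside, world axes, zero at the start; "moment": the same for the moment, N m; "width": finger opening in m.
Only numpy, scipy, OpenCV 4.12 (cv2) and the standard library are available. Lean on these libraries where they do the work, as an engineer would, in place of code of your own. Each camera call takes 0.05 s, during which the arm holds its last target. There are 200 camera calls.

## Working session

There is one attempt and no reset: what is moved stays moved. The work goes in short steps, Python scripts to look and compute and a shell command to move; the robot and the scene stay as the last step left them, time stands still between calls to the robot, and variables do not carry over. Pictures are saved under pics/ and viewed, on a budget of 10 in all, crops included, one or two more only if the job needs it, and the job is handed in when it is done.

```bash
mkdir -p pics; cat > h.py <<'E'
import numpy as np, cv2, json
from rig import manip
def shot(n,tag):
    d=manip.get_image(n); cv2.imwrite(f'pics/{tag}.png',cv2.cvtColor(d['frame'],cv2.COLOR_RGB2BGR))
    np.savez(f'pics/{tag}.npz',**{k:np.array(d[k]) for k in('frame','K','R','t')})
def load(tag): return np.load(f'pics/{tag}.npz')
def ray(tag,u,v,z):
    d=load(tag); r=d['R'].T@np.linalg.solve(d['K'],[u,v,1.]); c=-d['R'].T@d['t']
    return c+r*(z-c[2])/r[2]
def proj(tag,X):
    d=load(tag); p=d['K']@(d['R']@np.array(X)+d['t']); return p[:2]/p[2]
def crop(tag,x0,y0,x1,y1,s,out):
    im=cv2.imread(f'pics/{tag}.png')[y0:y1,x0:x1]; cv2.imwrite(f'pics/{out}.png',cv2.resize(im,None,fx=s,fy=s,interpolation=cv2.INTER_CUBIC))
E
python3 - <<'E'
from h import *
shot('top','top0'); shot('scene','sc0')
for n in('top0','sc0'):
    d=load(n); print(d['K'][0,0],-d['R'].T@d['t'],d['R'].round(2).tolist())
print(manip.get_state())
E
```

```text
455.06580610973805 [0.27794293 0.17508052 1.06223024] [[0.01, -1.0, 0.01], [-0.99, -0.01, -0.15], [0.15, -0.01, -0.99]]
375.72496191306806 [ 0.04912488 -0.32913612  0.61056007] [[0.8, -0.59, 0.02], [-0.4, -0.56, -0.72], [0.44, 0.58, -0.69]]
{'clock': 0.1, 'qpos': array([ 1.00700183e+00,  2.76523372e-01,  1.50602333e+00,  4.98959777e-05,
        1.36070323e+00, -1.21027803e-01]), 'qd': array([-0.00011271, -0.00112576, -0.00288703,  0.00053321,  0.00163926,
        0.00108395]), 'effort': array([ 2.89597396e-03, -4.17697263e+01, -2.46405119e+01, -5.44545878e-05,
        5.87049202e-03, -2.89761908e-05]), 'position': array([0.24609907, 0.51914364, 0.2305243 ]), 'ee_rot': array([ 0.68963555,  0.15472352,  0.69006151, -0.15581578]), 'contact_force': array([-0.01019367,  0.31000444, -0.66223497]), 'moment': array([ 0.00158801,  0.00479661, -0.00736312]), 'width': 0.08535030189795677}
```

View pics/top0.png

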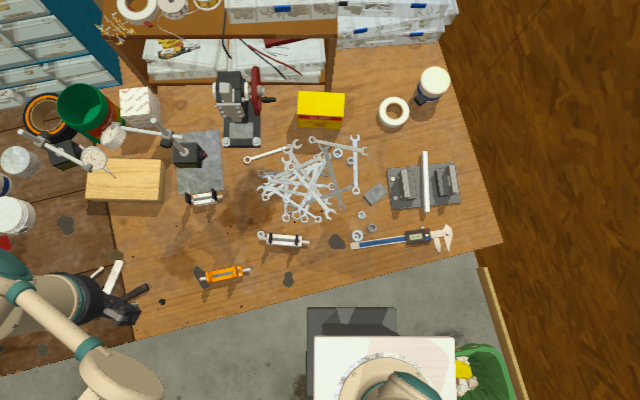

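View pics/sc0.png

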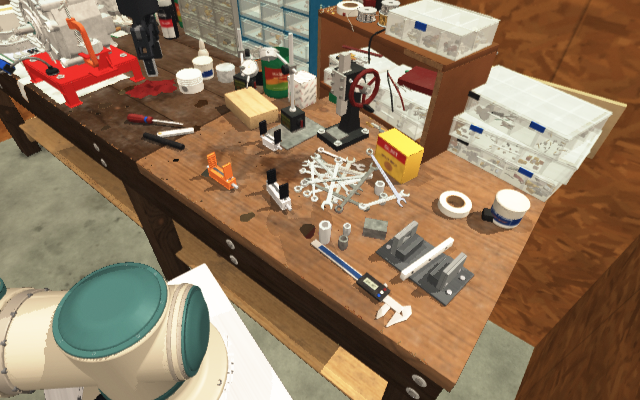

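Candidates in the top picture are the white bar at (285,240), the white bar at (203,198), and the orange one at (225,275), which is excluded. The first looks longer. The cradle is near (424,187). One close crop of each to check.

```bash
python3 - <<'E'
from h import *
crop('top0',180,180,320,260,5,'a'); crop('top0',380,145,470,215,8,'b')
im=cv2.imread('pics/a.png'); print(im.shape)
b=cv2.imread('pics/b.png'); print(b.shape)
E
```

```text
(400, 700, 3)
(560, 720, 3)
```

View pics/a.png

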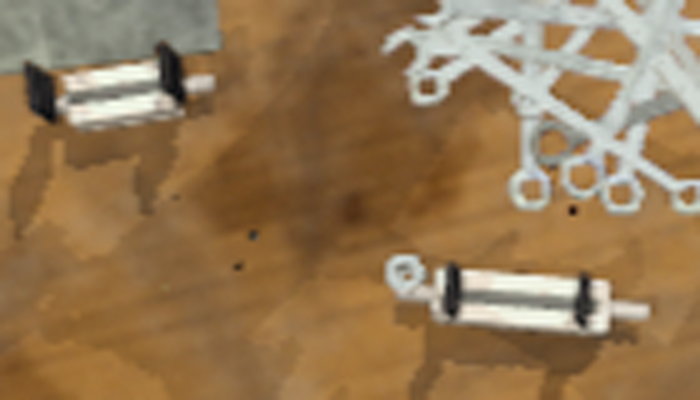

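View pics/b.png

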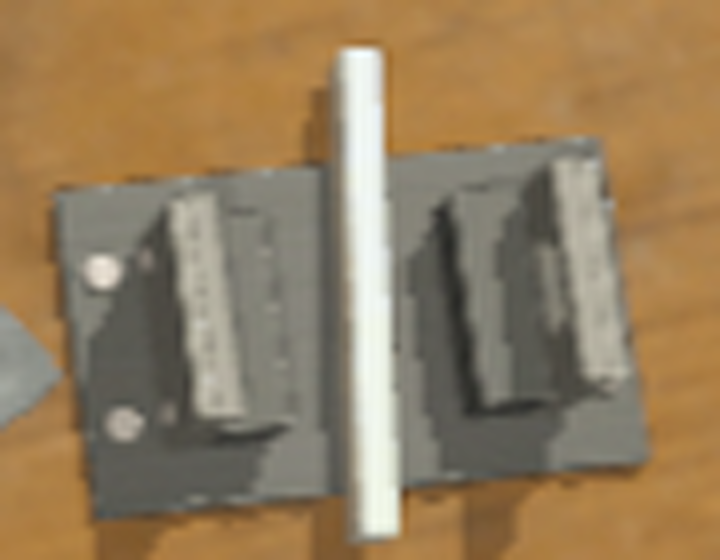

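```bash
python3 - <<'E'
from h import *
g=lambda u,v,z,o=(180,180),s=5: ray('top0',o[0]+(u-.5*(s-1))/s,o[1]+(v-.5*(s-1))/s,z)[:2]
def info(n,P):
    P=np.array(P);c=P.mean(0)
    L=(P[1]+P[2]-P[0]-P[3])/2; W=(P[2]+P[3]-P[0]-P[1])/2
    print(n,c.round(4),'len',np.linalg.norm(L).round(4),'w',np.linalg.norm(W).round(4),'angL',np.degrees(np.arctan2(L[1],L[0])).round(1))
    return c
info('long',[g(*p,.024) for p in((436,267),(609,280),(608,333),(432,323))])
info('short',[g(*p,.024) for p in((66,68),(182,58),(185,115),(72,128))])
tl=g(452,290,.055);tr=g(584,299,.055);print('tabs',tl,tr,(tl+tr)/2)
h=lambda u,v,z:g(u,v,z,(380,145),8)
a=info('chL',[h(*p,.058) for p in((168,200),(213,193),(243,415),(200,420))])
b=info('chR',[h(*p,.058) for p in((552,162),(597,158),(628,378),(585,385))])
print('cradle',(a+b)/2,np.linalg.norm(a-b),np.degrees(np.arctan2(*(a-b)[::-1])))
info('foot',[h(*p,.008) for p in((55,190),(600,138),(648,462),(95,516))])
info('par',[h(*p,.025) for p in((338,48),(380,48),(400,535),(356,540))])
info('nothing',[h(*p,.025) for p in((338,48),(380,48),(400,535),(356,540))])
from scipy.spatial.transform import Rotation as R
q=manip.get_state()['ee_rot'];print(R.from_quat(np.roll(q,-1)).as_matrix().round(3))
print(g(403,272,.01))
E
```

```text
long [0.3691 0.2279] len 0.0799 w 0.025 angL -93.4
short [0.4643 0.4118] len 0.0528 w 0.0276 angL -83.7
tabs [0.37091833 0.25712201] [0.36733625 0.19859255] [0.36912729 0.22785728]
chL [ 0.4968 -0.0461] len 0.0126 w 0.0641 angL -81.6
chR [ 0.5083 -0.1556] len 0.0127 w 0.0645 angL -82.3
cradle [ 0.50255163 -0.10083439] 0.11014712914373301 95.97371929504345
foot [ 0.5024 -0.0998] len 0.1648 w 0.0988 angL -83.9
par [ 0.5093 -0.1011] len 0.0127 w 0.1461 angL -86.2
nothing [ 0.5093 -0.1011] len 0.0127 w 0.1461 angL -86.2
[[-0.001  0.428  0.904]
 [-0.001  0.904 -0.428]
 [-1.    -0.002 -0.   ]]
[0.38327282 0.28363788]
```

The bar at (285,240) has an 80 mm housing, so it is the longer one. The other is about 50 mm. The cradle is at (0.5025,-0.1005) with its y axis at 96°. I'll approach above the bar now.

```bash
python3 -m crank '{"grip":[1,1,1,1,1,1,1,1,1,1,1],"slide":[[12.3,-29.1,-7],[12.3,-29.1,-7],[12.3,-29.1,-7],[12.3,-29.1,-7],[12.3,-29.1,-7],[12.3,-29.1,-7],[12.3,-29.1,-7],[12.3,-29.1,-7],[12.3,-29.1,-7],[12.3,-29.1,-7],[12.3,-29.1,-7]],"roll":[22,22,22,22,22,22,22,22,22,22,22]}' 25
python3 -c "
from h import *
shot('wrist','w1')
print([proj('w1',p).round(0) for p in([.3709,.257,.066],[.3673,.1987,.066],[.3715,.2679,.024],[.3667,.188,.024])])"
```

```text
clock: 1.2
position: [0.3692, 0.2297, 0.1615]
ee_rot: [0.707, 0.02, 0.707, -0.02]
contact_force: [-0.2, -0.1, -0.1]
width: 0.0855
[array([350., 202.]), array([277., 202.]), array([357., 190.]), array([270., 190.])]
```

View pics/w1.png

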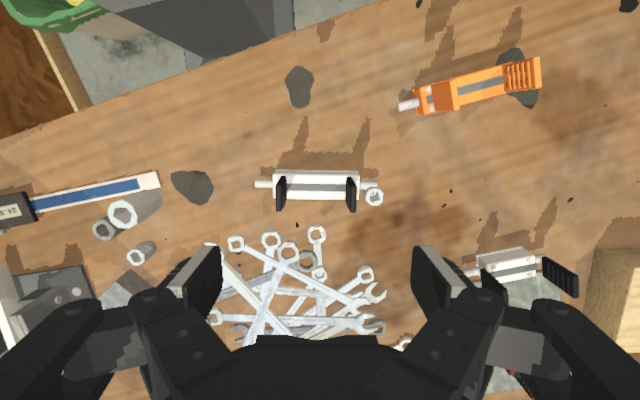

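The picture shows the bar square to the jaws, tabs at (281,195) and (351,195), close to the prediction. Descending.

```bash
python3 -m crank '{"grip":[1,1,1,1,1,1],"slide":[[0,0,-5],[0,0,-9],[0,0,-12],[0,0,-13],[0,0,-13],[0,0,-13]],"roll":[0,0,0,0,0,0]}' 25 && python3 -m crank '{"grip":[0.6,0.5,0.4,0.3,0.2,0.1,0.1,0.1,0.1,0.1],"slide":[[0,0,0],[0,0,0],[0,0,0],[0,0,0],[0,0,0],[0,0,0],[0,0,0],[0,0,0],[0,0,0],[0,0,0]],"roll":[0,0,0,0,0,0,0,0,0,0]}' 25
```

```text
clock: 1.85
position: [0.3704, 0.2294, 0.0323]
ee_rot: [0.707, 0.021, 0.706, -0.02]
contact_force: [1.0, -0.4, 0.2]
width: 0.0856
clock: 2.85
position: [0.3708, 0.2292, 0.0329]
ee_rot: [0.708, 0.022, 0.706, -0.02]
contact_force: [0.1, 0.8, 9.2]
width: 0.0305
```

```bash
python3 -m crank '{"grip":[0.1,0.1,0.1,0.1,0.1,0.1,0.1],"slide":[[0,0,1],[0,0,3],[0,0,6],[0,0,10],[0,0,12],[0,0,12],[0,0,12]],"roll":[0,0,0,0,0,0,0]}' 
python3 -c "
from h import *
shot('wrist','w2');crop('w2',170,120,470,320,2.5,'w2c')"
```

```text
clock: 3.55
position: [0.3688, 0.2283, 0.1512]
ee_rot: [0.707, 0.021, 0.707, -0.021]
contact_force: [0.0, -0.0, -2.1]
width: 0.0297
```

View pics/w2c.png

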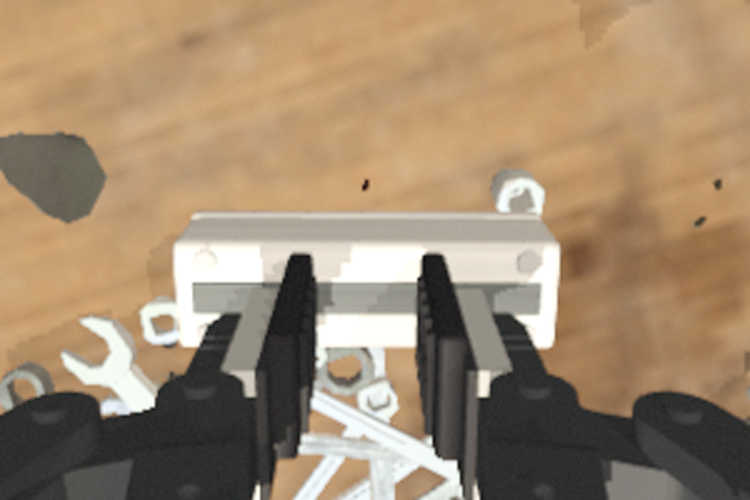

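Held: pins drawn in, bar level between the fingers, housing top corners at crop (175,240), (560,240), (555,347), (182,347). Next, its pose relative to the TCP.

```bash
python3 - <<'E'
from h import *
from scipy.optimize import least_squares
U=np.array([(175,240),(560,240),(555,347),(182,347)])/2.5+[170,120]-.3
s=manip.get_state();p=s['position'];print(p)
L=np.array([[-12,-40],[-12,40],[12,40],[12,-40]])/1000
def f(x):
    c,sn=np.cos(x[3]),np.sin(x[3])
    return np.concatenate([proj('w2',[x[0]+c*a-sn*b,x[1]+sn*a+c*b,x[2]])-u for (a,b),u in zip(L,U)])
r=least_squares(f,[p[0],p[1],.142,-.06]);x=r.x
print(x[:3].round(4),'bar y ang',90+np.degrees(x[3]),'rms',np.sqrt((r.fun**2).mean()), 'off',(x[:3]-p).round(4))
ang=np.radians(96.0-90-np.degrees(x[3]));o=(x[:2]-p[:2])
o2=np.array([[np.cos(ang),-np.sin(ang)],[np.sin(ang),np.cos(ang)]])@o
print('TCP target',np.array([.5025,-.1005])-o2,'roll',np.degrees(ang),'slide cm',100*(np.array([.5025,-.1005])-o2-p[:2]))
E
```

```text
[0.3682272  0.22802429 0.15041552]
[0.365  0.229  0.1398] bar y ang 86.70915936874232 rms 0.23024845908261019 off [-0.0032  0.001  -0.0106]
TCP target [ 0.50584612 -0.1009726 ] roll 9.290840631257677 slide cm [ 13.76189205 -32.8996893 ]
```

```bash
python3 -m crank '{"grip":[0.1,0.1,0.1,0.1,0.1,0.1,0.1,0.1,0.1,0.1,0.1,0.1,0.1],"slide":[[1.4,-3.3,0],[3.4,-8.2,0],[5.5,-13.2,0],[7.6,-18.1,0],[9.6,-23,0],[11.7,-28,0],[13.1,-31.3,0],[13.8,-32.9,0],[13.8,-32.9,0],[13.8,-32.9,-1],[13.8,-32.9,-2.5],[13.8,-32.9,-3],[13.8,-32.9,-3]],"roll":[2,5,9.3,9.3,9.3,9.3,9.3,9.3,9.3,9.3,9.3,9.3,9.3]}' 
python3 - <<'E'
from h import *
shot('wrist','w3');p=manip.get_state()['position'];print(p)
cv2.imwrite('pics/w3b.png',cv2.resize(cv2.imread('pics/w3.png')[50:400,80:560],(800,583)))
# predicted inner cheek top corners
for y in(.049,-.049):
  for x in(-.032,.032):
    a=np.radians(6.0);c=np.array([.5025+np.cos(a)*x-np.sin(a)*y,-.1005+np.sin(a)*x+np.cos(a)*y,.058])
    print(x,y,((proj('w3',c)-[80,50])*800/480).round())
E
```

```text
clock: 4.9
position: [0.5055, -0.0988, 0.1196]
ee_rot: [0.705, -0.036, 0.708, 0.038]
contact_force: [0.3, -0.8, -2.0]
width: 0.0297
[ 0.50643494 -0.09918249  0.12056273]
-0.032 0.049 [513. 191.]
0.032 0.049 [504. 340.]
-0.032 -0.049 [264. 191.]
0.032 -0.049 [274. 340.]
```

View pics/w3b.png

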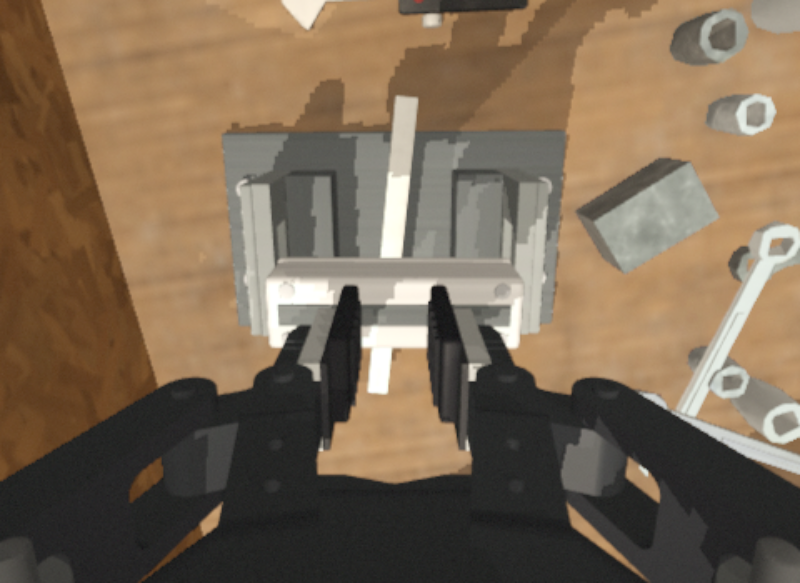

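The cradle's inner cheek corners appear at (270,182) and (518,182), about 3 mm nearer the robot in x than the top view gave. y is fine. I'll correct x by -0.3 cm and lower.

```bash
python3 -m crank '{"grip":[0.1,0.1,0.1,0.1,0.1,0.1,0.1,0.1,0.1,0.1],"slide":[[-0.3,0,0],[-0.3,0,-1],[-0.3,0,-2],[-0.3,0,-3],[-0.3,0,-4],[-0.3,0,-4.6],[-0.3,0,-5],[-0.3,0,-5.2],[-0.3,0,-5.2],[-0.3,0,-5.2]],"roll":[0,0,0,0,0,0,0,0,0,0]}' && python3 -m crank '{"grip":[0.1,0.1,0.1,0.1,0.1],"slide":[[0,0,-0.2],[0,0,-0.4],[0,0,-0.5],[0,0,-0.6],[0,0,-0.6]],"roll":[0,0,0,0,0]}'
```

```text
clock: 5.95
position: [0.5047, -0.1005, 0.0696]
ee_rot: [0.706, -0.037, 0.706, 0.037]
contact_force: [-0.1, 1.0, -1.2]
width: 0.0299
clock: 6.45
position: [0.5043, -0.1004, 0.0632]
ee_rot: [0.706, -0.036, 0.706, 0.037]
contact_force: [-0.4, -1.0, -1.1]
width: 0.0298
```

```bash
python3 -m crank '{"grip":[0.1,0.1,0.1,0.1],"slide":[[0,0,-0.1],[0,0,-0.2],[0,0,-0.2],[0,0,-0.2]],"roll":[0,0,0,0]}'
python3 - <<'E'
from h import *
shot('wrist','w4')
cv2.imwrite('pics/w4b.png',cv2.resize(cv2.imread('pics/w4.png')[50:350,120:520],(800,600)))
E
```

```text
clock: 6.85
position: [0.5045, -0.1005, 0.0621]
ee_rot: [0.706, -0.037, 0.706, 0.037]
contact_force: [-1.5, 0.4, 4.7]
width: 0.0297
```

View pics/w4b.png

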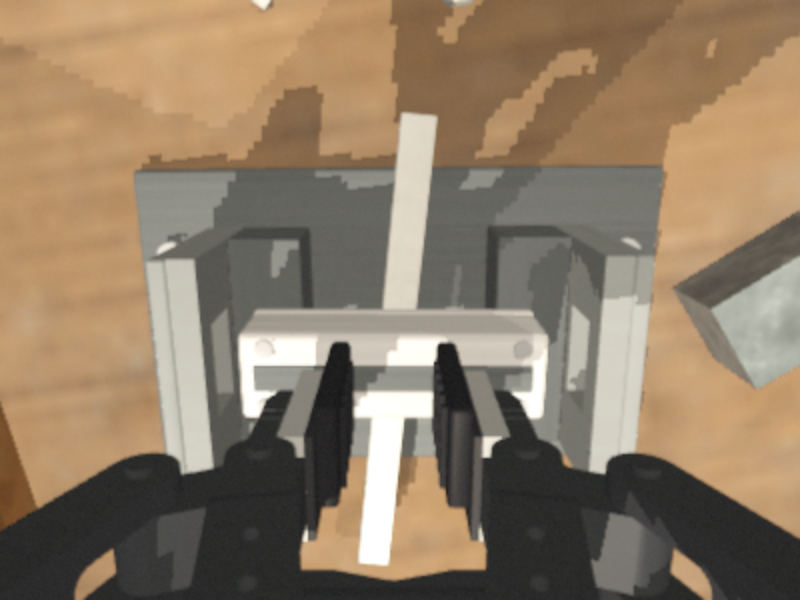

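Seated on the ledges (force turned to +4.7 N up). Housing top corners are at (241,335) and (546,335), cheek-end corners at (195,260) and (605,257). Checking the x alignment before release.

```bash
python3 - <<'E'
from h import *
px=lambda u,v:(120+u/2-.25,50+v/2-.25)
B=np.array([ray('w4',*px(*p),.053) for p in((240,335),(547,335),(544,417),(244,417))])
C=np.array([ray('w4',*px(*p),.058) for p in((150,258),(195,259),(605,257),(652,256))])
print(B.round(4)[:,:2],C.round(4)[:,:2])
a=np.radians(6);ex=np.array([np.cos(a),np.sin(a)]);ey=np.array([-ex[1],ex[0]])
cc=C[:,:2].mean(0)+.032*ex; d=B[:,:2].mean(0)-cc
print('cradle',cc,'bar rel mm',1000*(d@ex),1000*(d@ey))
v=B[1]-B[0];print(np.degrees(np.arctan2(v[1],v[0])))
E
```

```text
[[ 0.4929 -0.1406]
 [ 0.4847 -0.0626]
 [ 0.5074 -0.0596]
 [ 0.5156 -0.1386]] [[ 0.474  -0.1617]
 [ 0.4731 -0.151 ]
 [ 0.4624 -0.0536]
 [ 0.461  -0.0425]]
cradle [ 0.49944397 -0.09884694] bar rel mm 0.5291038719273465 -1.5900168598740485
95.96089719126249
```

Within 0.5 mm in x, 1.6 mm in y, and aligned in angle. Releasing.

```bash
python3 -m crank '{"grip":[0.4,0.5,0.6,0.7,0.75,0.8,0.8,0.8,0.8,0.8],"slide":[[0,0,0],[0,0,0],[0,0,0],[0,0,0],[0,0,0],[0,0,0],[0,0,0],[0,0,0],[0,0,0],[0,0,0]],"roll":[0,0,0,0,0,0,0,0,0,0]}' && python3 -m crank '{"grip":[0.8,0.8,0.8,0.8,0.8,0.8,0.8],"slide":[[0,0,0.5],[0,0,2],[0,0,5],[0,0,8],[0,0,10],[0,0,10],[0,0,10]],"roll":[0,0,0,0,0,0,0]}'
python3 - <<'E'
from h import *
shot('wrist','w5');shot('scene','s5')
a=cv2.resize(cv2.imread('pics/w5.png')[60:310,160:480],(400,312),interpolation=2);b=cv2.resize(cv2.imread('pics/s5.png')[200:312,355:499],(400,312),interpolation=2)
cv2.imwrite('pics/f5.png',np.hstack([a,b]))
E
```

```text
clock: 7.9
position: [0.5044, -0.1005, 0.0614]
ee_rot: [0.706, -0.037, 0.706, 0.037]
contact_force: [-1.4, -0.1, -0.1]
width: 0.068
clock: 8.6
position: [0.5043, -0.1004, 0.1615]
ee_rot: [0.706, -0.037, 0.706, 0.037]
contact_force: [-0.7, -0.6, -0.5]
width: 0.0684
```

View pics/f5.png

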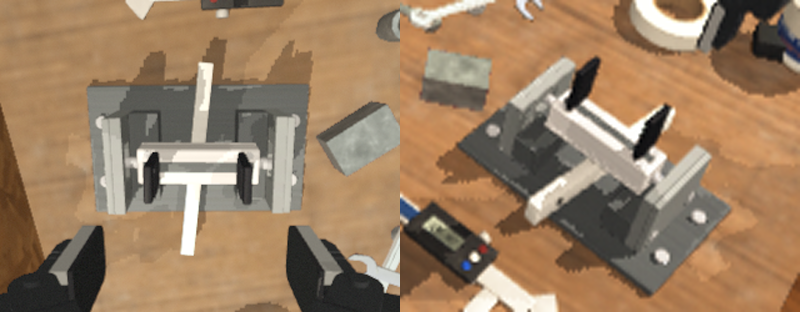

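The bar sits level between the cheeks, with both pins reaching into them at (128,163) and (268,163). The tabs have sprung out to about 60 mm over their outer faces, which matches locked. The gripper is clear, so I'm handing in.

```bash
python3 -c "
from rig import manip; print(manip.sign_off())"
```

```text
the job is handed in; nothing more can be done
None
```

The long keeper bar (80 mm housing) is locked in the cradle, and I handed the job in at about 8.7 s on the robot's clock. I took the bar by its tabs, squeezed them fully (about 30 mm opening), set it down on the ledges and released it. I never touched the short bar or the orange look-alike.

- **Before release:** the bar was 0.5 mm off in x and 1.6 mm off in y, and square to the cradle. The wrist force rose to about 5 N upward as it touched the ledges.
- **After release:** the wrist and scene pictures show the bar level, both pins out into the cheeks, and the tabs about 60 mm apart over their outer faces, as expected when locked. That 60 mm is a rough reading from the picture. I did not do a pull test, and the gripper was 10 cm clear.
- **Disagreements:** the top and wrist cameras differed by about 3 mm on the cradle's position, so I followed the wrist camera. The loose parallel lies a few degrees off the cradle's x axis, as it did at the start, and I left it that way. There was also a brief 9 N upward force while squeezing the tabs, well under the limits, which I did not trace.

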